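# Press the plug gauge home, then draw it to its red band and hold

### The arm

A 6-joint arm with a two-finger parallel gripper is mounted at the origin on the work surface. World frame = base frame: x ahead of the robot, y to its left, z up, the work surface at z = 0. Lengths are in m, angles in degrees, forces in N, time in s.
With the tool pointing down it reaches from about 0.35 to 0.875 m from the base axis. Payload 4.2 kg.
Tool frame: the origin (TCP) lies on the centre line of the jaws, within the pads' length; the fingertips stand tip_reach ahead of it and the grasp point (between the pads) is the TCP (tip_reach is the distance from the TCP to the fingertips, in m); z points along the fingers, y is the line along which they close (so a half turn about z gives the same grasp; the last joint's range is limited). The gripper opens to 87 mm and grips with 3 to 60 N. Pads are 19 mm wide; open, the fingers measure 117 mm over their backs; the gripper's body (75 mm by 190 mm) begins 51 mm behind the grasp point.
Start: joints at [84.374, 22.042, 0.453, 0, -68.411, -14.817], TCP at [0.218, 0.586, 0.242] pointing down, gripper open.
Joint ranges: [-179.83, 179.83], [-69.29, 118.12], [-61.27, 80.66], [-181.25, 117.63], [-171.15, -9.14], [-177.46, 177.46]. Speed limits (degrees/s): [159.86, 159.86, 180, 180, 180, 180].

### API

Orientations are given as a 3x3 rotation matrix whose columns are the frame's x, y, z axes.
In Python, from station import sense, capture, finish_job, tip_reach gives the robot as it stands.
- The arm moves only by the tool arm_command, never from a script. Its argument "deltas" is a list of rows, each a list of 7 numbers: the turn, a rotation vector about the tool's x, y, z in rad, then the shift along the tool's x, y, z in cm, then the closure, from -1 (fully open) to 1 (shut), so that 0 is half open. In form: [[rx, ry, rz, dx, dy, dz, hand], ...]. A call has 1 to 8 rows; each row is the pose to reach, as a shift and turn from the pose commanded when the call began, along the tool's axes at that moment; what a row does not reach only later rows make up. A row lasts 1/12 s, in which the tool goes at most 41.7 mm and 7.16 degrees, less where a joint would pass 70% of its speed; a pose out of reach is approached as far as the arm can. A call with a gripper value outside its range is refused whole. The fingers move at their own pace and stop on an object; the grip force is fixed at half the most. Time passes only in rows, so rows that repeat a pose let the fingers close. It gives the time, the measured TCP pose, the force, the opening and the grip force at its end, in the units of the state.
- sense(): the state, without advancing time (a new reading comes with each control period).
- capture(name): name is "side" or "top"; returns a dict with "pixels" (400x640x3 uint8, blue, green, red), "fovy" (degrees; the focal length in pixels is half the picture's height over the tangent of half this angle, whatever the lens; pixels are square), "cx", "cy" (the principal point, pixels), "k1" (the pictures are not rectified: a ray, as slopes to the right and down, at radius r is drawn at 1 + k1 r^2 times it, then the intrinsics apply), "rvec" (rotation vector, rad) and "tvec" (3), from world to camera coordinates, as OpenCV has them. Camera axes: x right, y down, z forward; pixel columns grow to the right and rows downward; lengths in m; the calibration is good to about 2 mm. A picture is of the moment at which its call begins. There is no depth.
- finish_job(): hands the job in; it is judged then, once.
The state is a dict: "time_s": time; "joints": joint angles; "joint_velocities": joint speeds; "effort": joint torques, N m; "tcp_pos": TCP position; "ee_rot": TCP orientation; "wrist_force": force on the tool from outside, world axes, zero at the start; "moment": the same for the moment, N m; "gripper_width": opening from 0.0 (shut) to 1.0 (fully open); "gripper_force": force on a finger pad.
Only numpy, scipy, OpenCV 4.12 (cv2) and the standard library are available. Lean on these libraries where they do the work, as an engineer would, in place of code of your own. Each camera call takes 0.05 s, during which the arm holds its last target. There are 200 camera calls.

### The job

Take the green-handled plug gauge by its handle and press it down in its bore, against the sprung ejector pad hidden below, until you feel it bottom firmly. Then draw it straight up until the red band on its shank is level with the top face of the block, and finish holding it there still and free in the bore, not wedged sideways, so that it can be read. Do not pull it right out of the bore, and leave the black-handled gauge and everything else alone.

Things in the scene. Friction and masses are not known exactly. Their poses are not given: they have to be found in the camera images.
- block: Aluminium die block on a blue base, fixed, placed and turned differently each time. Origin: centre of the base's underside, on the table; z up. Base 120 (x) by 240 (y) by 15 mm; the block on it is 90 (x) by 150 (y) by 80 mm, from y = -110 to +40 mm, its top face 95 mm above the table. Two vertical bores 17.8 mm wide, at x = 0, y = 0 and x = 0, y = -70 mm: one holds the green gauge, the other the black.
- face (a point): Centre of the block's top face, 95 mm above the table, midway between the two bores (35 mm from each axis, along the block's y). The face is level.
- gauge: Green-handled plug gauge, loose, upright in one bore (either one). Steel shank 16 mm across, 100 mm long, then a round green handle 22 mm across, 45 mm high; about 0.22 kg. Origin: centre of the shank's bottom end; z up the shank. At first it stands on a sprung pad 22 to 42 mm above the table (differs each time), the handle's underside 27 to 47 mm above the block's face.
- band (a point): Centre of the red band on the green gauge's shank: the band is 6 mm wide, its centre 30 mm above the tip and 70 mm below the handle's underside. It is inside the bore at the start.
- handle (a point): Middle of the green handle, on its axis, 125 mm above the gauge's tip: the place to grip. The handle is round, so it can be gripped from above at any yaw; closing along the block's x axis keeps both fingers away from the black gauge.
- ejector (a joint): How far the hidden sprung pad under the green gauge is pressed down: 0 m = up, 0.006 m = bottomed on its hard stop. The spring takes 5 N to start and about 9 N to bottom, part of which is the gauge's own weight (2 N).
- black_gauge: A second gauge of the same shape and size with a black handle, standing in the other bore, 70 mm from the green one. Leave alone.
- red_ring: Red plastic ring, 36 mm across, 20 mm hole, 28 mm high, loose on the blue base beside the block. Origin: centre of its underside. Leave alone.
- red_sleeve: Red plastic sleeve, open at the top, 40 mm across, 110 mm high, standing on the table on the left. Origin: centre of its underside. Leave alone.
- collar: Flanged aluminium collar, 48 mm across, 45 mm high, on the table on the left. Origin: centre of its underside. Leave alone.
- index_plate: Flat black disc, 90 mm across, 10 mm thick, on the table on the right. Origin: centre of its underside. Leave alone.
- wrench: Steel wrench lying on the table on the right. Leave alone.
- bushing: Solid brass bushing, 28 mm across, 30 mm high, on the table on the left. Origin: centre of its underside. Leave alone.

How it is judged (in metres and radians):
On the way:
1. the green gauge is pressed home: the sprung pad under it is bottomed (pressed more than 4.5 of its 6 mm) (value of joint ejector above 0.0045 m and contact force between the fingers and gauge above 1 N), for 0.2 s.
At the end, for the whole second after the job is handed in: The gripper holds the green gauge still in its bore with the centre of the red band within 4 mm of the level of the block's top face, upright within 0.05 rad, and pressing on the bore with less than 5 N (z of band in the frame of block between 0.091 and 0.099 m and contact force between the fingers and gauge above 2 N and contact force between gauge and block below 5 N and angle between the z axis of gauge and the z axis of block, either way round below 0.05 rad and linear speed of gauge below 0.01 m/s); the arm keeps its last pose, push and grip.
It fails at once if the green gauge pulled nearly out of the bore (band more than 22 mm above the block's face) (z of band in the frame of block above 0.117 m).
It fails at once if the green gauge jammed hard against the bore (over 60 N) (contact force between gauge and block above 60 N).
It fails at once if the black-handled gauge or another bystander disturbed (moved more than 15 mm) (distance of any of black_gauge, red_ring, red_sleeve, collar, index_plate, wrench, bushing from where it was at the start of the episode above 0.015 m).
It also fails if it takes over 35 s, if anything falls off the work surface, if the arm or the gripper's body presses on something with over 40 N, if the wrist force passes 120 N, or if a joint passes its speed limit or range.

## Working session

There is one attempt and no reset: what is moved stays moved. The work goes in short steps, Python scripts to look and compute and a tool call to move; the robot and the scene stay as the last step left them, time stands still between calls to the robot, and variables do not carry over. Pictures are saved under pics/ and viewed, at most 10 in all, crops included, and the job is handed in when it is done.

Besides the shell and the picture viewer there is one more tool, called after "Request:" as name([rows], argument=value, ...), one row to a line, values as JSON. arm_command: Moves the arm, as the interface text tells. Its arguments: {"type":"object","properties":{"deltas":{"type":"array"}},"required":["deltas"]}

```bash
mkdir -p pics; cat > h.py <<'E'
import numpy as np, cv2, pickle
from station import sense, capture, finish_job, tip_reach
def snap(n,f):
    c=capture(n); cv2.imwrite(f'pics/{f}.png',c['pixels']); pickle.dump(c,open(f'pics/{f}.pkl','wb')); return c
def cam(c):
    f=200/np.tan(np.radians(c['fovy'])/2)
    K=np.array([[f,0,c['cx']],[0,f,c['cy']],[0,0,1.]]); return K,np.array([c['k1'],0,0,0,0.])
def proj(c,P):
    K,d=cam(c); return cv2.projectPoints(np.array(P,float).reshape(-1,1,3),np.array(c['rvec'],float),np.array(c['tvec'],float),K,d)[0][:,0]
def ray(c,uv):
    K,d=cam(c); n=cv2.undistortPoints(np.array([[uv]],float),K,d)[0,0]
    R=cv2.Rodrigues(np.array(c['rvec'],float))[0]; t=np.array(c['tvec'],float).ravel()
    return -R.T@t, R.T@np.array([n[0],n[1],1])
def atz(c,uv,z):
    o,v=ray(c,uv); return o+v*(z-o[2])/v[2]
def tri(c1,u1,c2,u2):
    o,v=ray(c1,u1);p,w=ray(c2,u2)
    s=np.linalg.lstsq(np.c_[v,-w],p-o,rcond=None)[0]
    a,b=o+s[0]*v,p+s[1]*w; return (a+b)/2,np.linalg.norm(a-b)
E
python3 - <<'E'
from h import *
for n in('side','top'):
    c=snap(n,n+'0'); print(n,ray(c,(320,200)),c['fovy'],c['k1'])
s=sense(); print(tip_reach if not callable(tip_reach) else tip_reach(),s['ee_rot'],s['tcp_pos'],s['wrist_force'],s['gripper_width'])
E
```

```text
side (array([-0.04215255, -0.61105279,  0.75985463]), array([ 0.53947882,  0.58191239, -0.60858051])) 54.15111076357061 0.017672426549094834
top (array([ 0.46516323, -0.01036596,  1.10458674]), array([ 0.05825182, -0.00592223, -0.99839028])) 54.27329859472487 -0.003944177689420673
0.019 [[ 9.36958295e-01 -3.49440676e-01 -6.05566320e-04]
 [-3.49441190e-01 -9.36956431e-01 -1.87129760e-03]
 [ 8.65182416e-05  1.96493763e-03 -9.99998066e-01]] [0.21810463 0.58517656 0.24055491] [ 1.27562212  0.00755845 -0.20149467] 0.9955596281007721
```

View pics/side0.png

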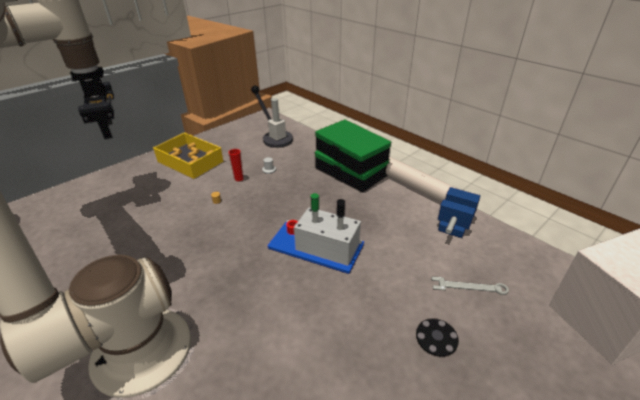

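View pics/top0.png

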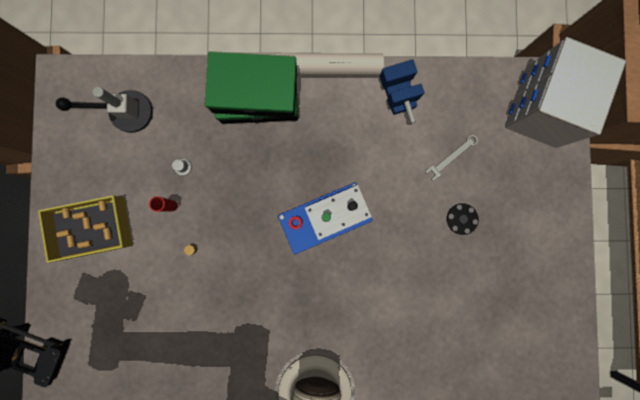

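```bash
python3 - <<'E'
import cv2
a=cv2.imread('pics/side0.png')[180:280,260:380]; b=cv2.imread('pics/top0.png')[175:260,270:380]
a=cv2.resize(a,None,fx=6,fy=6,interpolation=cv2.INTER_CUBIC);b=cv2.resize(b,None,fx=7,fy=7,interpolation=cv2.INTER_CUBIC)
cv2.imwrite('pics/a.png',a);cv2.imwrite('pics/b.png',b)
E
```

```text
(no output)
```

View pics/a.png

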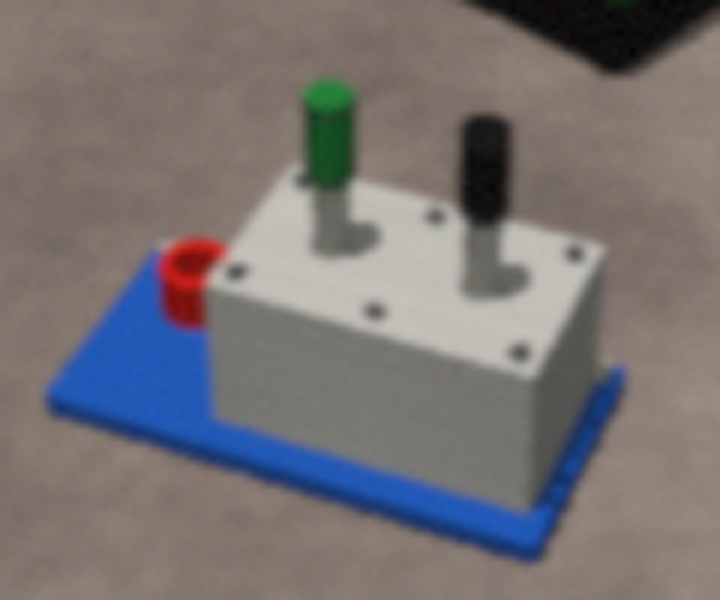

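View pics/b.png

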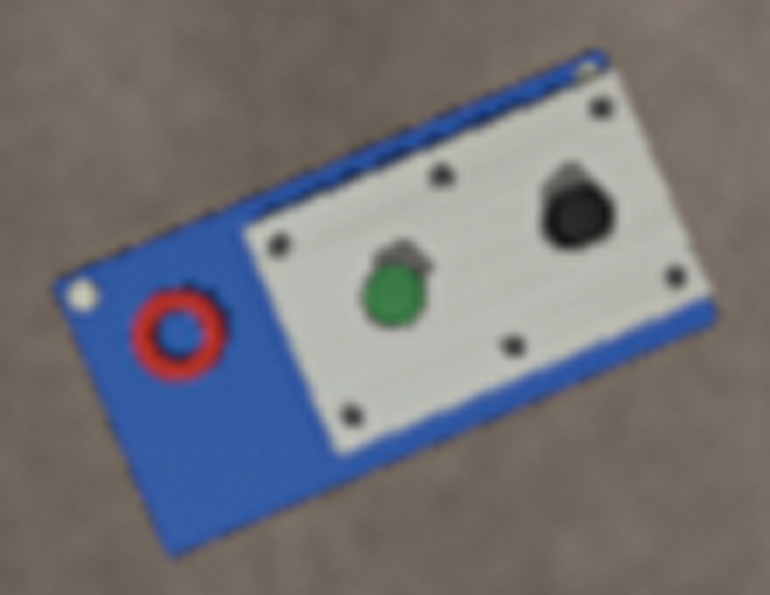

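Side crop: green handle top at about (330,95), underside about (330,185), and the black gauge on the right. The block's top corners are (205,282), (300,165), (605,248), (535,378). Top crop: green handle top at (395,295), with block corners (244,228), (615,70), (714,297), (340,456). Green is in the bore on the ring side (y=0).

```bash
cat > fit.py <<'E'
from h import *
from scipy.optimize import least_squares
S=pickle.load(open('pics/side0.pkl','rb'));T=pickle.load(open('pics/top0.pkl','rb'))
sc=lambda p:(np.array(p)+.5)/6-.5+[260,180]
tc=lambda p:(np.array(p)+.5)/7-.5+[270,175]
L=np.array([[.045,.04,.095],[.045,-.11,.095],[-.045,-.11,.095],[-.045,.04,.095],[-.06,.12,.015],[-.06,-.12,.015]])
us=sc([(300,165),(605,248),(535,378),(205,282),(48,398),(533,550)]);ut=tc([(244,228),(615,70),(714,297),(340,456),(173,556),(716,318)])
hs=sc([(330,95)]);ht=tc([(395,295)])
def W(q,P):
    c,s=np.cos(q[2]),np.sin(q[2]);P=np.atleast_2d(P);return np.c_[P[:,:2]@np.array([[c,s],[-s,c]])+q[:2],P[:,2]]
def r(q,k=0):
    H=W(q,[0,0,q[3]])
    e=[(proj(S,W(q,L))-us),(proj(T,W(q,L))-ut),proj(S,H)-hs,proj(T,H)-ht]
    return np.concatenate(e).ravel()
o=least_squares(r,[.45,0,.3,.18],loss='soft_l1');q=o.x
print(q,np.degrees(q[2]));print(o.fun.reshape(-1,2).round(2))
p,g=tri(S,hs[0],T,ht[0]);print('handle top tri',p,g)
for z in(.095,):
  for i in range(4):print(atz(S,us[i],z)[:2].round(4),atz(T,ut[i],z)[:2].round(4),W(q,L[i])[0,:2].round(4))
R=np.array(sense()['ee_rot']);t=np.array(sense()['tcp_pos'])
hz=q[3]-.0225
print('target',q[:2],'handle z',hz)
cx=np.array([np.cos(q[2]),np.sin(q[2]),0])
print('block x',cx,'tool y ang',np.degrees(np.arctan2(R[1,1],R[0,1])), 'block x ang',np.degrees(q[2]))
E
python3 fit.py
```

```text
[ 0.47905522 -0.03042131  0.39907359  0.17616969] 22.865232248630143
[[-0.63 -0.4 ]
 [ 0.63 -0.31]
 [ 0.25  0.11]
 [ 0.34  0.22]
 [-0.69 -1.27]
 [ 1.19 -0.66]
 [ 0.    0.23]
 [ 0.2   0.39]
 [-0.28 -0.16]
 [-0.18 -0.18]
 [-0.84  0.61]
 [ 0.9   0.82]
 [ 0.31 -0.01]
 [ 0.13  0.19]]
handle top tri [ 0.47916701 -0.02982198  0.1757996 ] 0.0009350234533964548
[0.505  0.0214] [0.5056 0.0239] [0.505  0.0239]
[ 0.5612 -0.114 ] [ 0.5643 -0.1138] [ 0.5633 -0.1143]
[ 0.4802 -0.1486] [ 0.4799 -0.15  ] [ 0.4803 -0.1493]
[ 0.422  -0.0098] [ 0.4216 -0.0115] [ 0.422 -0.011]
target [ 0.47905522 -0.03042131] handle z 0.15366968917497187
block x [0.92142136 0.38856489 0.        ] tool y ang -110.45314943452952 block x ang 22.865232248630143
```

Request:
arm_command([
  [0, 0, 0, 2, 2.1, 0, -1],
  [0, 0, 0, 4.7, 5, 0, -1],
  [0, 0, 0, 7.4, 7.9, 0, -1],
  [0, 0, 0, 10.1, 10.8, 0, -1],
  [0, 0, 0, 12.8, 13.7, 0, -1],
  [0, 0, 0, 15.5, 16.6, 0, -1],
  [0, 0, 0, 18.2, 19.5, 0, -1],
  [0, 0, 0, 20.9, 22.4, 0, -1],
])

```text
time_s: 0.77
tcp_pos: [0.3359, 0.3006, 0.2413]
ee_rot: [[0.937, -0.349, -0.0], [-0.349, -0.937, -0.0], [-0.0, 0.0, -1.0]]
wrist_force: [1.1, -0.0, 0.7]
gripper_width: 1.001
gripper_force: 0.0
```

Request:
arm_command([
  [0, 0, 0, 2.7, 2.9, 0, -1],
  [0, 0, 0, 5.4, 5.8, 0, -1],
  [0, 0, 0, 8.1, 8.7, 0, -1],
  [0, 0, 0, 10.8, 11.6, 0, -1],
  [0, 0, 0, 13.5, 14.5, 0, -1],
  [0, 0, 0, 16.2, 17.4, 0, -1],
  [0, 0, 0, 18.9, 20, 0, -1],
  [0, 0, 0, 20.9, 22.4, 0, -1],
])

```text
time_s: 1.43
tcp_pos: [0.454, 0.0176, 0.2414]
ee_rot: [[0.937, -0.35, -0.0], [-0.35, -0.937, -0.0], [-0.0, 0.0, -1.0]]
wrist_force: [0.8, 0.6, 0.6]
gripper_width: 1.004
gripper_force: 0.0
```

Request:
arm_command([
  [0, 0, 0.1, 1, 1, 0, -1],
  [0, 0, 0.2, 2, 2, 0, -1],
  [0, 0, 0.3, 3, 3, 0, -1],
  [0, 0, 0.4, 4.16, 3.76, 0, -1],
  [0, 0, 0.5, 4.16, 3.76, 0, -1],
  [0, 0, 0.6, 4.16, 3.76, 0, -1],
  [0, 0, 0.71, 4.16, 3.76, 0, -1],
  [0, 0, 0.815, 4.16, 3.76, 0, -1],
])

```text
time_s: 2.1
tcp_pos: [0.479, -0.0301, 0.2411]
ee_rot: [[0.383, -0.924, -0.001], [-0.924, -0.383, -0.0], [-0.0, 0.001, -1.0]]
wrist_force: [0.4, -0.2, -0.8]
gripper_width: 0.999
gripper_force: 0.0
```

Request:
arm_command([
  [0, 0, 0, 0, 0, 1.5, -1],
  [0, 0, 0, 0, 0, 3, -1],
  [0, 0, 0, 0, 0, 4, -1],
  [0, 0, 0, 0, 0, 5, -1],
  [0, 0, 0, 0, 0, 6, -1],
  [0, 0, 0, 0, 0, 7, -1],
  [0, 0, 0, 0, 0, 8, -1],
  [0, 0, 0, 0, 0, 8.6, -1],
])

```text
time_s: 2.77
tcp_pos: [0.4784, -0.03, 0.1542]
ee_rot: [[0.388, -0.922, -0.002], [-0.922, -0.388, -0.0], [-0.001, 0.002, -1.0]]
wrist_force: [-0.4, -0.1, 0.5]
gripper_width: 1.001
gripper_force: 0.0
```

```bash
python3 - <<'E'
from h import *
a=snap('side','s1')['pixels'][150:250,260:380]; b=snap('top','t1')['pixels'][165:250,270:380]
cv2.imwrite('pics/ab.png',np.hstack([cv2.resize(a,(400,400),interpolation=2),cv2.resize(b,(400,400),interpolation=2)]))
s=sense();print(s['tcp_pos'],s['wrist_force'])
E
```

```text
[ 0.4783909  -0.03010399  0.15436327] [-0.40200743  0.04560806  0.61428495]
```

View pics/ab.png

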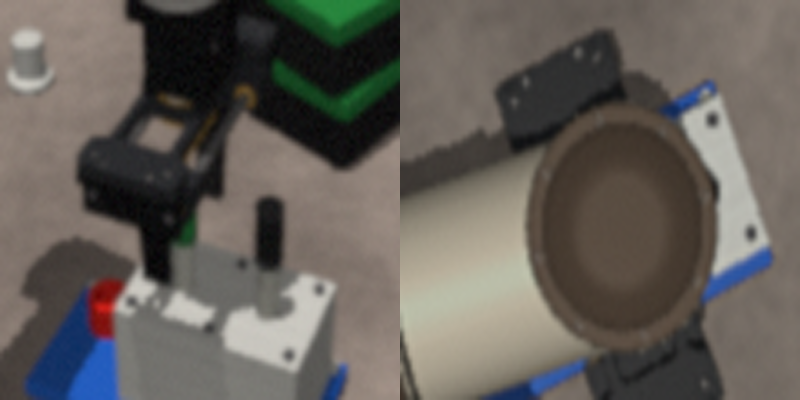

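The side view shows the fingers straddling the green handle, with the black gauge clear. Closing the gripper.

Request:
arm_command([
  [0, 0, 0, 0, 0, 0, 0.3],
  [0, 0, 0, 0, 0, 0, 0.5],
  [0, 0, 0, 0, 0, 0, 1],
  [0, 0, 0, 0, 0, 0, 1],
  [0, 0, 0, 0, 0, 0, 1],
  [0, 0, 0, 0, 0, 0, 1],
  [0, 0, 0, 0, 0, 0, 1],
  [0, 0, 0, 0, 0, 0, 1],
])

```text
time_s: 3.53
tcp_pos: [0.4793, -0.0299, 0.1556]
ee_rot: [[0.388, -0.921, 0.0], [-0.921, -0.388, 0.0], [-0.0, -0.0, -1.0]]
wrist_force: [0.3, -0.8, 0.3]
gripper_width: 0.478
gripper_force: 0.0
```

```bash
python3 -c "
from h import *
s=sense();print(s['tcp_pos'],s['wrist_force'],s['moment'],s['gripper_width'],s['gripper_force'])"
```

```text
[ 0.47932037 -0.02990155  0.15562112] [ 0.30879359 -0.8478045   0.28442823] [ 0.07989195 -0.01134292 -0.02606834] 0.47789074134363774 0.0
```

Request:
arm_command([
  [0, 0, 0, 0, 0, 0, 1],
  [0, 0, 0, 0, 0, 0, 1],
  [0, 0, 0, 0, 0, 0, 1],
  [0, 0, 0, 0, 0, 0, 1],
  [0, 0, 0, 0, 0, 0, 1],
  [0, 0, 0, 0, 0, 0, 1],
  [0, 0, 0, 0, 0, 0, 1],
  [0, 0, 0, 0, 0, 0, 1],
])

```text
time_s: 4.2
tcp_pos: [0.4791, -0.03, 0.1555]
ee_rot: [[0.388, -0.921, -0.0], [-0.921, -0.388, -0.0], [-0.0, 0.001, -1.0]]
wrist_force: [-0.3, -0.7, 0.4]
gripper_width: 0.242
gripper_force: 30.0
```

```bash
python3 -c "
from h import *
s=sense();print(s['tcp_pos'],s['wrist_force'],s['moment'],s['gripper_width'],s['gripper_force'])"
```

```text
[ 0.47911792 -0.02998299  0.15550858] [-0.32649749 -0.66532555  0.39385399] [-0.08689182  0.25908173 -0.0677308 ] 0.24231005147471504 29.98711816035211
```

Request:
arm_command([
  [0, 0, 0, 0, 0, 0.1, 1],
  [0, 0, 0, 0, 0, 0.2, 1],
  [0, 0, 0, 0, 0, 0.3, 1],
  [0, 0, 0, 0, 0, 0.4, 1],
  [0, 0, 0, 0, 0, 0.4, 1],
  [0, 0, 0, 0, 0, 0.4, 1],
])

```text
time_s: 4.7
tcp_pos: [0.4793, -0.03, 0.1517]
ee_rot: [[0.389, -0.921, 0.0], [-0.921, -0.389, -0.0], [0.0, 0.0, -1.0]]
wrist_force: [-2.3, -0.7, 4.0]
gripper_width: 0.245
gripper_force: 30.0
```

Request:
arm_command([
  [0, 0, 0, 0, 0, 0.1, 1],
  [0, 0, 0, 0, 0, 0.1, 1],
  [0, 0, 0, 0, 0, 0.1, 1],
])

```text
time_s: 4.95
tcp_pos: [0.4794, -0.03, 0.1508]
ee_rot: [[0.389, -0.921, 0.0], [-0.921, -0.389, -0.0], [0.0, -0.0, -1.0]]
wrist_force: [-1.7, -0.8, 5.5]
gripper_width: 0.243
gripper_force: 30.0
```

Request:
arm_command([
  [0, 0, 0, 0, 0, 0.1, 1],
  [0, 0, 0, 0, 0, 0.1, 1],
  [0, 0, 0, 0, 0, 0.1, 1],
])

```text
time_s: 5.2
tcp_pos: [0.4794, -0.03, 0.1498]
ee_rot: [[0.389, -0.921, 0.0], [-0.921, -0.389, -0.0], [0.0, -0.0, -1.0]]
wrist_force: [-1.9, -0.5, 6.1]
gripper_width: 0.245
gripper_force: 30.0
```

Request:
arm_command([
  [0, 0, 0, 0, 0, 0.05, 1],
  [0, 0, 0, 0, 0, 0.1, 1],
  [0, 0, 0, 0, 0, 0.1, 1],
])

```text
time_s: 5.45
tcp_pos: [0.4796, -0.03, 0.1494]
ee_rot: [[0.389, -0.921, 0.001], [-0.921, -0.389, -0.0], [0.001, -0.0, -1.0]]
wrist_force: [-2.1, 1.2, 8.6]
gripper_width: 0.243
gripper_force: 30.0
```

Request:
arm_command([
  [0, 0, 0, 0, 0, 0.05, 1],
  [0, 0, 0, 0, 0, 0.05, 1],
  [0, 0, 0, 0, 0, 0.05, 1],
])

```text
time_s: 5.7
tcp_pos: [0.4797, -0.0301, 0.1494]
ee_rot: [[0.389, -0.921, 0.001], [-0.921, -0.389, -0.001], [0.001, -0.001, -1.0]]
wrist_force: [-2.3, -0.3, 11.2]
gripper_width: 0.249
gripper_force: 30.0
```

Request:
arm_command([
  [0, 0, 0, 0, 0, 0.05, 1],
  [0, 0, 0, 0, 0, 0.1, 1],
  [0, 0, 0, 0, 0, 0.15, 1],
  [0, 0, 0, 0, 0, 0.15, 1],
  [0, 0, 0, 0, 0, 0.15, 1],
  [0, 0, 0, 0, 0, 0.15, 1],
])

```text
time_s: 6.2
tcp_pos: [0.4801, -0.0302, 0.1492]
ee_rot: [[0.39, -0.921, 0.002], [-0.921, -0.39, -0.001], [0.002, -0.001, -1.0]]
wrist_force: [-4.8, -0.2, 19.0]
gripper_width: 0.249
gripper_force: 30.1
```

```bash
python3 -c "
from h import *
s=sense();print(s['tcp_pos'],s['wrist_force'],s['moment'],s['gripper_width'],s['gripper_force'])"
```

```text
[ 0.48005086 -0.03023142  0.14922955] [-4.79898948 -0.16351142 19.04128744] [-0.03272476  2.05277829 -0.01815562] 0.24887771586997487 30.054834440234117
```

Firmly bottomed: z stopped after about 6.3 mm of travel while the force rose to 19 N. Now drawing it up, slightly short of the target, to look for the band.

Request:
arm_command([
  [0, 0, 0, 0, 0, -0.3, 1],
  [0, 0, 0, 0, 0, -0.8, 1],
  [0, 0, 0, 0, 0, -1.3, 1],
  [0, 0, 0, 0, 0, -1.8, 1],
  [0, 0, 0, 0, 0, -2.3, 1],
  [0, 0, 0, 0, 0, -2.8, 1],
  [0, 0, 0, 0, 0, -3.3, 1],
  [0, 0, 0, 0, 0, -3.6, 1],
])

```text
time_s: 6.87
tcp_pos: [0.4795, -0.0298, 0.1831]
ee_rot: [[0.389, -0.921, 0.001], [-0.921, -0.389, 0.0], [0.0, -0.001, -1.0]]
wrist_force: [-0.0, 0.2, -2.6]
gripper_width: 0.244
gripper_force: 30.0
```

Request:
arm_command([
  [0, 0, 0, 0, 0, -0.25, 1],
  [0, 0, 0, 0, 0, -0.45, 1],
  [0, 0, 0, 0, 0, -0.6, 1],
  [0, 0, 0, 0, 0, -0.6, 1],
  [0, 0, 0, 0, 0, -0.6, 1],
])

```text
time_s: 7.28
tcp_pos: [0.4792, -0.0299, 0.1885]
ee_rot: [[0.388, -0.921, -0.0], [-0.921, -0.388, 0.0], [-0.0, 0.0, -1.0]]
wrist_force: [0.3, -0.3, -2.6]
gripper_width: 0.242
gripper_force: 30.0
```

```bash
python3 - <<'E'
from h import *
a=snap('side','s2')['pixels'][180:250,280:350]
cv2.imwrite('pics/a2.png',cv2.resize(a,(560,560),interpolation=2))
s=sense();print(s['tcp_pos'],s['wrist_force'],s['moment'],s['gripper_width'])
E
```

```text
[ 0.47918092 -0.02991816  0.18837253] [-0.03237596  0.31876738 -2.47320006] [ 0.06283031 -0.03069082 -0.03441914] 0.24841890439377273
```

View pics/a2.png

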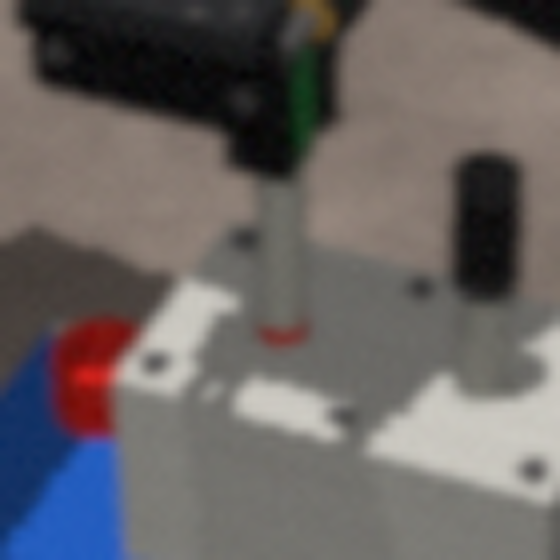

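The picture shows a thin red strip at crop (284, 325–345), just above the face, so the band is partly out. Quantifying it by projecting the near-side shank.

```bash
python3 - <<'E'
from h import *
c=pickle.load(open('pics/s2.pkl','rb'));p=c['pixels'].astype(int)
print(p[214:227,313:319,2]-p[214:227,313:319,1])
o=ray(c,(315,221))[0];a=np.array([.4792,-.0301,0]);d=o-a;d[2]=0;d/=np.linalg.norm(d)
for z in(.089,.092,.095,.098,.101):print(z,proj(c,a+.008*d+[0,0,z]))
for y in (220.5,221,221.5,222,222.5,223):pass
E
```

```text
[[ 2  0  0  0  1  1]
 [ 1  1  2  2  1  0]
 [ 1  2  1  1  1  3]
 [ 1  1  0  1  2  2]
 [ 2  0  0  3  4  4]
 [ 2  2  2  4  8 10]
 [15 13 11 15 22 17]
 [48 46 43 46 43 24]
 [47 58 60 55 40 17]
 [18 28 26 20 12  4]
 [ 5  6  6  5  2  2]
 [ 2  1  2  1  0  0]
 [ 1  2  1  2  2  1]]
0.089 [[315.56861021 223.90959088]]
0.092 [[315.54682454 223.03847662]]
0.095 [[315.5249599  222.16425445]]
0.098 [[315.50301585 221.28690723]]
0.101 [[315.48099193 220.40641772]]
```

The evidence agrees: the kinematics put the band centre at 0.094 m, and the image gives about 0.095 m. Side force is about 0.3 N, and the tool is upright and settled.

Request:
arm_command([
  [0, 0, 0, 0, 0, 0, 1],
  [0, 0, 0, 0, 0, 0, 1],
  [0, 0, 0, 0, 0, 0, 1],
  [0, 0, 0, 0, 0, 0, 1],
])

```text
time_s: 7.67
tcp_pos: [0.4793, -0.0299, 0.1884]
ee_rot: [[0.388, -0.921, -0.0], [-0.921, -0.388, -0.0], [-0.0, 0.0, -1.0]]
wrist_force: [-0.3, -0.4, -2.4]
gripper_width: 0.246
gripper_force: 30.0
```

```bash
python3 -c "
from h import *
s=sense();print(s['tcp_pos'],s['wrist_force'],s['moment']);print(finish_job())"
```

```text
[ 0.47926799 -0.02991136  0.18843402] [-0.27007909 -0.44625302 -2.4205356 ] [ 0.0417324  -0.03182594  0.02242774]
the job is handed in; nothing more can be done
None
```

The green gauge was pressed until it bottomed (19 N), then drawn up and handed in held still and upright, its red band within about 1 mm of the block's face by my estimate and side force about 0.5 N; no verdict came back.

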